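Change over the weld-coupon stand

ROBOT

A 6-joint arm with a two-finger parallel gripper is mounted at the origin on a cart in front of the work surface, level with it; the furniture and walls round the work are solid. World frame = base frame: x ahead of the robot, y to its left, z up, the work surface at z = 0. Lengths are in m, angles in rad, forces in N, time in s.
With the tool pointing down it reaches from about 0.3 to 0.775 m from the base axis. Payload 14.6 kg.
Tool frame: the origin (TCP) lies midway between the tips of the shut fingers; the grasp point (between the pads) lies 19 mm behind it; z points along the fingers, y is the line along which they close (so a half turn about z gives the same grasp; the last joint's range is limited). The gripper opens to 94 mm and grips with 3 to 60 N. Pads are 16 mm wide; open, the fingers measure 119 mm over their backs; the gripper's body (75 mm by 177 mm) begins 78 mm behind the grasp point.
Start: joints at [1.215, 0.3, 1.521, -0, 1.321, -0.067], TCP at [0.157, 0.527, 0.205] pointing down, gripper open.
Joint ranges: [-3.03, 3.03], [-0.79, 2.21], [0.23, 2.52], [-1.04, 4.18], [0, 3.07], [-2.55, 2.55]. Speed limits (rad/s): [2.22, 2.22, 2.57, 3.14, 3.14, 3.14].

INTERFACE

Orientations are given as [roll, pitch, yaw] about the fixed x, y, z axes, in that order (R = Rz(yaw) Ry(pitch) Rx(roll)).
In Python, from station import telemetry, optics, ctrl gives the robot as it stands.
- The arm moves only by the tool carry_out, never from a script. Its argument "plan" is a list that holds one entry, the list of rows, each a list of 7 numbers: the shift along the tool's x, y, z in mm, then the turn, a rotation vector about the tool's x, y, z in rad, then the finger opening in mm, from 0 to 94. A call has 1 to 20 rows; each row shifts and turns the commanded pose from where the row before left it, along the tool's axes as they then stand; what a row does not reach is not made up. A row lasts 1/12 s, in which the tool goes at most 41.7 mm and 7.16 degrees, less where a joint would pass 70% of its speed; a pose out of reach is approached as far as the arm can. A call with a gripper value outside its range is refused whole. The fingers move at their own pace and stop on an object; "squeeze" is the grip in N (left out, the last holds). Time passes only in rows, so rows that do not move let the fingers close. It gives the time, the measured TCP pose, the force, the opening and the grip force at its end, in the units of the state.
- telemetry.get_obs(): the state, without advancing time (a new reading comes with each control period).
- optics.camera(name): name is "scene" or "top" or "wrist"; returns a dict with "pixels" (384x512x3 uint8, red, green, blue), "intrinsics" (3x3 intrinsics, pixels), "dist_coeffs" ([k1, k2, p1, p2, k3] as OpenCV has them; the pictures are not rectified), "origin" and "rotation" of the camera in the world. Camera axes: x right, y down, z forward; pixel columns grow to the right and rows downward; lengths in m; the calibration is good to about 2 mm. A picture is of the moment at which its call begins. There is no depth.
- ctrl.hand_in(): hands the job in; it is judged then, once.
The state is a dict: "time_s": time; "qpos": joint angles; "joint_vel": joint speeds; "tau": joint torques, N m; "ee_pos": TCP position; "eef_rot": TCP orientation; "force": force on the tool from outside, world axes, zero at the start; "moment": the same for the moment, N m; "grip_width": finger opening in m; "grip_force": force on a finger pad.
Only numpy, scipy, OpenCV 4.12 (cv2) and the standard library are available. Lean on these libraries where they do the work, as an engineer would, in place of code of your own. Each camera call takes 0.05 s, during which the arm holds its last target. There are 200 camera calls.

TASK

Get the stand ready for the next welder: draw the sprung arm back until its catch holds it, lay the welded coupon flat on the orange-brown cooling pad, set the blank coupon squarely on the bed against the fixed edge and press the orange button so that the arm springs back and holds it flush there. Also snap every blue tungsten tube lying on the table fully home into a pair of spring clips on the blue rack, centred, one tube to a pair. Leave the V block, the gas cup and the try square where they are.

Things in the scene. Friction and masses are not known exactly. Their poses are not given: they have to be found in the camera images.
- stage_seat (a point): Fixed coupon stage: grey base plate 195x195x5 mm. Point: centre of the top of its dark bed, 44 (x) by 36 (y) mm, 30 mm above the table; a coupon overhangs it 10 mm at each y end, so fingers fit beside it. x points to the fixed edge, a bar 56 mm long in y, 9 mm higher than the bed, its face 22 mm from this point. Flush coupon: centre 5 mm above this point. The arm's brass roller presses from -x.
- spring_arm (a joint): Angle (rad) of the curved sprung arm about its upright pivot: 0.035 when pressing on a coupon (0 = stop, empty); grows as it is drawn back from the fixed edge, clockwise from above, to 0.62 at most. Past 0.50 the catch holds it there by itself when let go (reads 0.48 to 0.52). The spring pulls at the post with 3 N closed, 5 N drawn; passing the catch (from 0.35 on) adds about 5 N.
- pull_post (a point): Centre of the red upright post on the sprung arm, by which it is drawn: 12 mm diameter; this point is 68 mm above the table, the top of the post 16 mm higher, and the post is free down to 28 mm below the point. 120 mm from the pivot. The arm goes on 27 mm beyond the post as a tongue at 35 mm height.
- pivot_top (a point): Point on the upright pivot axis of the sprung arm, 68 mm above the table (the pivot ends 22 mm lower). The post moves on a 120 mm arc about it, clockwise from above when drawn back.
- catch (a joint): Travel (m) of the sprung catch button: 0 up, 0.012 fully down. It dips as the arm passes and comes up again behind it. With the arm parked, pushing it down 9 mm or more (about 4 to 6 N) frees the arm, which swings back to the bed in about a second.
- catch_top (a point): Centre of the top of the orange catch button, 24 mm diameter, 44 mm above the table when up. Press straight down. About 60 mm from the post when the arm is parked.
- welded_mid (a point): Centre of the welded coupon: loose steel plate 44 (x) by 56 (y) by 10 mm, about 0.19 kg, with a dark weld bead 3 mm high along y on its top. At the start it is on the bed, held by the arm.
- blank_mid (a point): Centre of the blank coupon: loose steel plate 44 (x) by 56 (y) by 10 mm, about 0.19 kg, with a thin dark seam line along y on its top. Flat on the table at the start. Best grasped across its 56 mm, as those ends stay free on the stage. Either 56 mm side may go against the fixed edge.
- cool_pad_top (a point): Centre of the top of the fixed orange-brown cooling pad, 120 x 120 mm, top 6 mm above the table.
- clip_0 (a point): Seat of clip pair 0 of 3 on the fixed blue rack (60 mm apart along y; base 110x190 mm, 5 mm high). Point: on the axis of a seated tube, 50 mm above the table, midway between the pair's clips (12 mm wide, at 45 mm each way). x along the tube, z up. Mouths face up: push the tube straight down; it meets the lips 14 mm above its seat; snapping in takes about 10 N. 75 mm free between the clips.
- clip_1 (a point): Seat of clip pair 1 of 3 on the fixed blue rack (60 mm apart along y; base 110x190 mm, 5 mm high). Point: on the axis of a seated tube, 50 mm above the table, midway between the pair's clips (12 mm wide, at 45 mm each way). x along the tube, z up. Mouths face up: push the tube straight down; it meets the lips 14 mm above its seat; snapping in takes about 10 N. 75 mm free between the clips.
- clip_2 (a point): Seat of clip pair 2 of 3 on the fixed blue rack (60 mm apart along y; base 110x190 mm, 5 mm high). Point: on the axis of a seated tube, 50 mm above the table, midway between the pair's clips (12 mm wide, at 45 mm each way). x along the tube, z up. Mouths face up: push the tube straight down; it meets the lips 14 mm above its seat; snapping in takes about 10 N. 75 mm free between the clips.
- tube_a_mid (a point): Centre of tungsten tube a: loose blue plastic tube with a white cap at one end, 175 mm long along its y, 19 mm diameter (cap 19.6 mm), 0.06 kg, lying on the table; two or three tubes are present. Either end may go either way in the clips.
- tube_b_mid (a point): Centre of tungsten tube b: loose blue plastic tube with a white cap at one end, 175 mm long along its y, 19 mm diameter (cap 19.6 mm), 0.06 kg, lying on the table; two or three tubes are present. Either end may go either way in the clips.
- tube_c_mid (a point): Centre of tungsten tube c: loose blue plastic tube with a white cap at one end, 175 mm long along its y, 19 mm diameter (cap 19.6 mm), 0.06 kg, lying on the table; two or three tubes are present. Either end may go either way in the clips.
- v_block: bystander: steel V block 34 x 40 x 30 mm, origin under its centre
- gas_cup: bystander: orange-pink ceramic gas cup, 22 mm diameter, 42 mm tall, standing; origin under its centre
- try_square: bystander: engineer's square 116 x 75 x 14 mm lying flat; origin under its centre

How it is judged:
On the way, in this order (a step that is already met when the one before it is completed fails the run):
1. the sprung arm is drawn back past its catch (value of joint spring_arm above 0.46 rad), for 0.3 s.
2. the welded coupon lies flat on the cooling pad, the arm still back (x of welded_mid in the frame of cool_pad_top between -0.055 and 0.055 m and y of welded_mid in the frame of cool_pad_top between -0.055 and 0.055 m and height (world z) of welded_mid below 0.017 m and angle between welded_mid's own z axis and vertical below 0.1 rad and value of joint spring_arm above 0.46 rad), for 0.2 s.
3. the blank coupon is on the bed with the arm still back (x of blank_mid in the frame of stage_seat between -0.014 and 0.006 m and y of blank_mid in the frame of stage_seat between -0.012 and 0.012 m and z of blank_mid in the frame of stage_seat between 0.002 and 0.009 m and angle between blank_mid's own z axis and vertical below 0.08 rad and angle between the x axis of blank_mid and the x axis of stage_seat, either way round below 0.2 rad and value of joint spring_arm above 0.46 rad), for 0.2 s.
4. the arm has sprung back and holds the blank coupon flush against the fixed edge (x of blank_mid in the frame of stage_seat between -0.0025 and 0.003 m and y of blank_mid in the frame of stage_seat between -0.012 and 0.012 m and z of blank_mid in the frame of stage_seat between 0.002 and 0.009 m and angle between the x axis of blank_mid and the x axis of stage_seat, either way round below 0.05 rad and angle between blank_mid's own z axis and vertical below 0.08 rad and value of joint spring_arm between 0.015 and 0.08 rad), for 0.3 s.
At the end, for the whole second after the job is handed in: Welded coupon flat on the pad, centre within 55 mm of the pad's each way; blank within 2.5 mm of the fixed edge, square to 0.05 rad, central to 12 mm, arm pressing on it; every tube in its own clip pair: 4 mm sideways and in height, 15 mm lengthways, 0.08 rad; all at rest (all of step 4 and x of welded_mid in the frame of cool_pad_top between -0.055 and 0.055 m and y of welded_mid in the frame of cool_pad_top between -0.055 and 0.055 m and height (world z) of welded_mid below 0.017 m and angle between welded_mid's own z axis and vertical below 0.1 rad and ((horizontal distance between tube_a_mid and clip_0 below 0.015 m and z of tube_a_mid in the frame of clip_0 below 0.004 m and y of tube_a_mid in the frame of clip_0 between -0.004 and 0.004 m and angle between the y axis of tube_a_mid and the x axis of clip_0, either way round below 0.08 rad) or (horizontal distance between tube_a_mid and clip_1 below 0.015 m and z of tube_a_mid in the frame of clip_1 below 0.004 m and y of tube_a_mid in the frame of clip_1 between -0.004 and 0.004 m and angle between the y axis of tube_a_mid and the x axis of clip_1, either way round below 0.08 rad) or (horizontal distance between tube_a_mid and clip_2 below 0.015 m and z of tube_a_mid in the frame of clip_2 below 0.004 m and y of tube_a_mid in the frame of clip_2 between -0.004 and 0.004 m and angle between the y axis of tube_a_mid and the x axis of clip_2, either way round below 0.08 rad)) and ((horizontal distance between tube_b_mid and clip_0 below 0.015 m and z of tube_b_mid in the frame of clip_0 below 0.004 m and y of tube_b_mid in the frame of clip_0 between -0.004 and 0.004 m and angle between the y axis of tube_b_mid and the x axis of clip_0, either way round below 0.08 rad) or (horizontal distance between tube_b_mid and clip_1 below 0.015 m and z of tube_b_mid in the frame of clip_1 below 0.004 m and y of tube_b_mid in the frame of clip_1 between -0.004 and 0.004 m and angle between the y axis of tube_b_mid and the x axis of clip_1, either way round below 0.08 rad) or (horizontal distance between tube_b_mid and clip_2 below 0.015 m and z of tube_b_mid in the frame of clip_2 below 0.004 m and y of tube_b_mid in the frame of clip_2 between -0.004 and 0.004 m and angle between the y axis of tube_b_mid and the x axis of clip_2, either way round below 0.08 rad)) and ((horizontal distance between tube_c_mid and clip_0 below 0.015 m and z of tube_c_mid in the frame of clip_0 below 0.004 m and y of tube_c_mid in the frame of clip_0 between -0.004 and 0.004 m and angle between the y axis of tube_c_mid and the x axis of clip_0, either way round below 0.08 rad) or (horizontal distance between tube_c_mid and clip_1 below 0.015 m and z of tube_c_mid in the frame of clip_1 below 0.004 m and y of tube_c_mid in the frame of clip_1 between -0.004 and 0.004 m and angle between the y axis of tube_c_mid and the x axis of clip_1, either way round below 0.08 rad) or (horizontal distance between tube_c_mid and clip_2 below 0.015 m and z of tube_c_mid in the frame of clip_2 below 0.004 m and y of tube_c_mid in the frame of clip_2 between -0.004 and 0.004 m and angle between the y axis of tube_c_mid and the x axis of clip_2, either way round below 0.08 rad))); the robot touches nothing.
It fails at once if the V block is moved more than 30 mm (distance of v_block from where it was at the start of the episode above 0.03 m).
It fails at once if the gas cup is moved more than 30 mm (distance of gas_cup from where it was at the start of the episode above 0.03 m).
It fails at once if the try square is moved more than 30 mm (distance of try_square from where it was at the start of the episode above 0.03 m).
Of tube_a, tube_b, tube_c only 2 to 3 are there at a start; the rules pass over those that are not, and their reading is None.
At some moment in a run one of blank_coupon may be knocked a few centimetres aside while the robot is not near it.
Once in a run the grip may slacken for a moment while it holds something.
It also fails if it takes over 210 s, if anything falls off the work surface, if the arm or the gripper's body presses on something with over 40 N, if the wrist force passes 120 N, or if a joint passes its speed limit or range.

## Working session

There is one attempt and no reset: what is moved stays moved. The work goes in short steps, Python scripts to look and compute and a tool call to move; the robot and the scene stay as the last step left them, time stands still between calls to the robot, and variables do not carry over. Pictures are saved under pics/ and viewed, at most 14 in all, crops included, and the job is handed in when it is done.

Besides the shell and the picture viewer there is one more tool, called after "Emit:" as a command line: name --argument value ..., lists and objects as JSON in quotes. carry_out: Moves the arm, as the interface text tells. Its arguments: {"type":"object","properties":{"plan":{"type":"array","items":{"type":"array","items":{"type":"array","items":{"type":"number"}}}},"squeeze":{"type":"number"}},"required":["plan"]}

```bash
mkdir -p pics; cat > h.py <<'E'
import numpy as np, cv2
from scipy.spatial.transform import Rotation as R
from station import telemetry, optics, ctrl
def shot(name,fn):
    c=optics.camera(name); cv2.imwrite('pics/'+fn+'.png',c['pixels'][:,:,::-1])
    np.savez('pics/'+fn+'.npz',**{k:np.array(v) for k,v in c.items()}); return c
def px2w(c,pts,z):
    p=np.array(pts,float).reshape(-1,1,2)
    u=cv2.undistortPoints(p,np.array(c['intrinsics']),np.array(c['dist_coeffs'])).reshape(-1,2)
    Rm=np.array(c['rotation']); Rm=Rm if Rm.shape==(3,3) else R.from_euler('xyz',Rm).as_matrix()
    d=np.c_[u,np.ones(len(u))]@Rm.T; o=np.array(c['origin']); z=np.broadcast_to(z,len(u))
    return o+d*((z-o[2])/d[:,2])[:,None]
def load(fn): return dict(np.load('pics/'+fn+'.npz'))
def w2px(c,P):
    Rm=c['rotation'];return cv2.projectPoints(np.array(P,float).reshape(-1,3),cv2.Rodrigues(Rm.T)[0],-Rm.T@c['origin'],c['intrinsics'],c['dist_coeffs'])[0].reshape(-1,2)
E
python3 - <<'E'
from h import *
c=shot('top','top0'); print(c['origin'],c['rotation'],c['intrinsics'])
s=shot('scene','scene0')
print(telemetry.get_obs())
for n,k in(('top0',1.56),('scene0',1.56)):
    cv2.imwrite(f'pics/{n}_b.png',cv2.resize(cv2.imread(f'pics/{n}.png'),(798,598),interpolation=cv2.INTER_CUBIC))
E
```

```text
[0.36897486 0.00334313 1.62231275] [-2.98403849  0.00518137 -1.58817183] [[474.00743972   0.         259.96070119]
 [  0.         474.00743972 192.698063  ]
 [  0.           0.           1.        ]]
{'time_s': 0.1, 'qpos': array([ 1.21538405e+00,  3.00397885e-01,  1.52152674e+00, -1.66832670e-05,
        1.32070557e+00, -6.65890897e-02]), 'joint_vel': array([ 0.00139058, -0.00068706, -0.00053795,  0.00044016, -0.00109466,
       -0.00059968]), 'tau': array([ 4.91677529e-04, -5.32647228e+01, -3.53277218e+01,  7.09792553e-02,
        2.34451942e-02, -7.32578951e-05]), 'ee_pos': array([0.15657063, 0.5269921 , 0.20494948]), 'eef_rot': array([-3.14055633e+00, -5.29141116e-05,  2.85277357e+00]), 'force': array([-0.22594417, -0.40831408,  0.23792682]), 'moment': array([ 0.08082231, -0.00374472,  0.04892945]), 'grip_force': 0.0, 'grip_width': 0.09419780981717624}
```

View pics/top0_b.png

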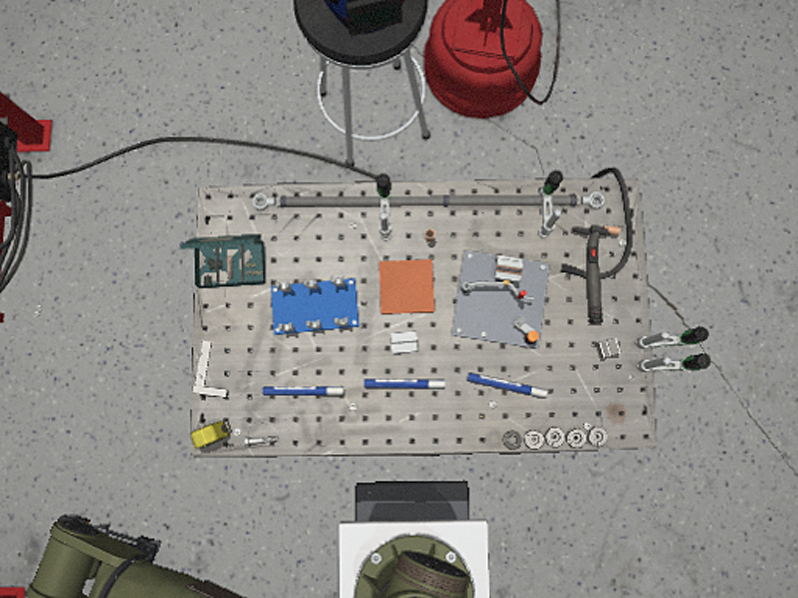

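View pics/scene0_b.png

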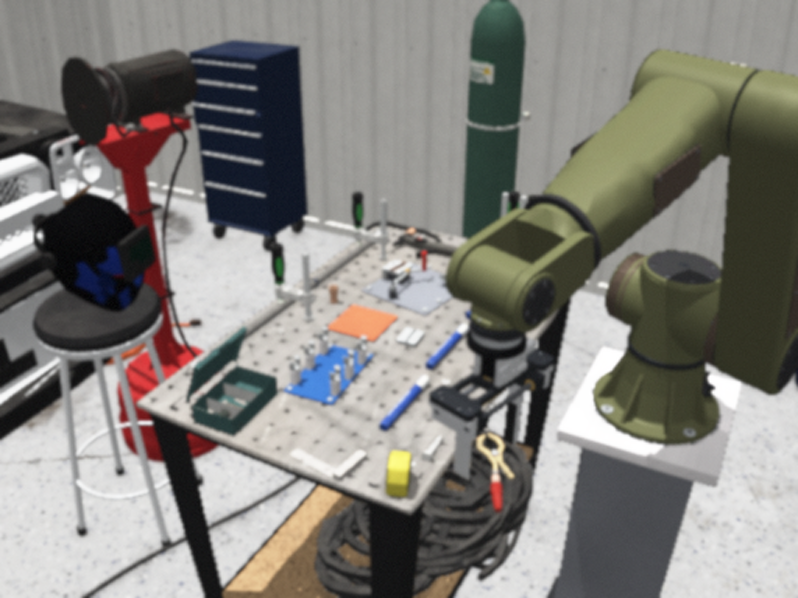

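The top view shows the rack (315,306), pad (406,287), blank (404,343), stage (501,298) with red post (523,295), button (532,337) and welded coupon (509,267). Three tubes lie at (303,391), (404,384), (507,386). The V block is at (608,348), the cup at (431,237), and the square at (205,370).

```bash
sed -i "s/    Rm=c\['rotation'\];return/    Rm=R.from_euler('xyz',c['rotation']).as_matrix();return/" h.py
python3 - <<'E'
from h import *
c=load('top0'); k=798/512
L=dict(blank=(404,343,.01),pad=(406,287,.006),rack=(315,306,.005),t1=(303,391,.01),t2=(404,384,.01),t3=(507,386,.01),plate=(501,298,.005),post=(523,295,.084),button=(532,337,.044),weld=(509,267,.042),vb=(608,348,.03),cup=(431,237,.04),pivot=(466,287,.046))
for n,(u,v,z) in L.items(): print(n,px2w(c,[(u/k,v/k)],z)[0].round(3))
o=telemetry.get_obs(); w=shot('wrist','w0'); print(w['origin'],w['rotation'],w['intrinsics'])
# camera in tool frame
Rt=R.from_euler('xyz',o['eef_rot']); print(Rt.inv().apply(w['origin']-o['ee_pos']),(Rt.inv()*R.from_euler('xyz',w['rotation'])).as_matrix().round(3)); print(Rt.as_matrix().round(3))
E
```

```text
blank [0.531 0.011 0.01 ]
pad [0.656 0.005 0.006]
rack [0.617 0.207 0.005]
t1 [0.43  0.233 0.01 ]
t2 [0.441 0.013 0.01 ]
t3 [ 0.433 -0.211  0.01 ]
plate [ 0.627 -0.205  0.005]
post [ 0.62  -0.242  0.084]
button [ 0.535 -0.264  0.044]
weld [ 0.69  -0.221  0.042]
vb [ 0.51 -0.43  0.03]
cup [ 0.76  -0.052  0.04 ]
pivot [ 0.646 -0.125  0.046]
[0.09386098 0.544738   0.38477256] [2.91195091e+00 6.91249669e-04 1.28403018e+00] [[343.61597075   0.         256.26385223]
 [  0.         343.61597075 185.82334034]
 [  0.           0.           1.        ]]
[ 0.06517619 -0.00103646 -0.17981865] [[ 0.002 -0.974 -0.228]
 [ 1.     0.002  0.001]
 [-0.    -0.228  0.974]]
[[-0.959  0.285 -0.   ]
 [ 0.285  0.959 -0.001]
 [ 0.    -0.001 -1.   ]]
```

Emit:
carry_out --plan '[[[-30.6,-25.2,-2.3,0,0,0,94],[-30.6,-25.2,-2.3,0,0,0,94],[-30.6,-25.2,-2.3,0,0,0,94],[-30.6,-25.2,-2.3,0,0,0,94],[-30.6,-25.2,-2.3,0,0,0,94],[-30.6,-25.2,-2.3,0,0,0,94],[-30.6,-25.2,-2.3,0,0,0,94],[-30.6,-25.2,-2.3,0,0,0,94],[-30.6,-25.2,-2.3,0,0,0,94],[-30.6,-25.2,-2.3,0,0,0,94],[-30.6,-25.2,-2.3,0,0,0,94],[-30.6,-25.2,-2.3,0,0,0,94],[-30.6,-25.2,-2.3,0,0,0,94],[-30.6,-25.2,-2.3,0,0,0,94],[-30.6,-25.2,-2.3,0,0,0,94],[-30.6,-25.2,-2.3,0,0,0,94],[-30.6,-25.2,-2.3,0,0,0,94],[-30.6,-25.2,-2.3,0,0,0,94],[-30.6,-25.2,-2.3,0,0,0,94],[-30.6,-25.2,-2.3,0,0,0,94]]]'

```text
time_s: 1.82
ee_pos: [0.6004, -0.1321, 0.2512]
eef_rot: [3.142, -0.0, 2.853]
force: [0.3, 0.6, 0.2]
grip_width: 0.0941
grip_force: 0.0
```

```bash
python3 - <<'E'
from h import *
o=telemetry.get_obs(); print(o['ee_pos'],o['eef_rot'],o['qpos'])
c=shot('wrist','w1'); cv2.imwrite('pics/w1_b.png',cv2.resize(c['pixels'][:,:,::-1],(768,576),interpolation=cv2.INTER_CUBIC))
E
```

```text
[ 0.60038959 -0.13208632  0.25123263] [ 3.14158983e+00 -4.39491582e-04  2.85261597e+00] [-2.76126882e-01  4.19703100e-01  1.25414263e+00  8.51712420e-06
  1.46818635e+00 -1.55794740e+00]
```

View pics/w1_b.png

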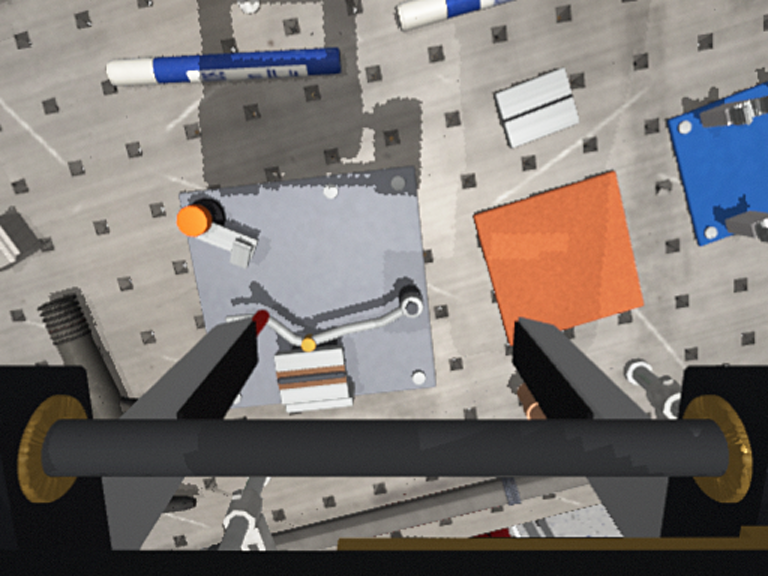

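The wrist view shows the stage plate, with corners (182,193), (414,168), (436,384). The button is at (194,220), the pivot at (411,302), the red post partly hidden at (262,320), and the welded coupon at (313,378). The pad, blank (537,108) and tubes are also visible.

```bash
python3 - <<'E'
from h import *
c=load('w1')
L=dict(pl=(182,193,.005),pl2=(414,168,.005),pl3=(436,384,.005),pad1=(474,214,.006),pad2=(615,171,.006),pad3=(644,305,.006),b1=(495,98,.01),b2=(566,69,.01),b3=(579,120,.01),b4=(513,147,.01),button=(194,220,.044),pivot=(411,302,.046),post=(263,320,.084),roller=(308,345,.044),beadL=(279,379,.043),beadR=(347,373,.043),wA=(276,352,.04),wB=(343,349,.04),barL=(286,410,.039),barR=(352,403,.039),
tube3L=(107,72,.0095),tube3R=(340,60,.0095))
for n,(u,v,z) in L.items(): print(n,px2w(c,[(u/1.5,v/1.5)],z)[0].round(4))
E
```

```text
pl [ 0.5172 -0.2809  0.005 ]
pl2 [ 0.5517 -0.0936  0.005 ]
pl3 [ 0.7386 -0.1257  0.005 ]
pad1 [ 0.6013 -0.0563  0.006 ]
pad2 [0.5999 0.0616 0.006 ]
pad3 [0.7182 0.0647 0.006 ]
b1 [ 0.5182 -0.0191  0.01  ]
b2 [0.513  0.0382 0.01  ]
b3 [0.5527 0.0402 0.01  ]
b4 [ 0.5581 -0.0142  0.01  ]
button [ 0.5404 -0.2644  0.044 ]
pivot [ 0.6476 -0.1253  0.046 ]
post [ 0.6199 -0.2279  0.084 ]
roller [ 0.6591 -0.2136  0.044 ]
beadL [ 0.6805 -0.2456  0.043 ]
beadR [ 0.6911 -0.1912  0.043 ]
wA [ 0.6587 -0.2412  0.04  ]
wB [ 0.6716 -0.1886  0.04  ]
barL [ 0.7098 -0.2504  0.039 ]
barR [ 0.7193 -0.196   0.039 ]
tube3L [ 0.4151 -0.3007  0.0095]
tube3R [ 0.4578 -0.1262  0.0095]
```

Emit:
carry_out --plan '[[[-10.3,-19.9,22,0,0,0,94],[-10.3,-19.9,22,0,0,0,94],[-10.3,-19.9,22,0,0,0,94],[-10.3,-19.9,22,0,0,0,94],[-10.3,-19.9,22,0,0,0,94],[0,0,0,0,0,0.1193,94],[0,0,0,0,0,0.1193,94],[0,0,0,0,0,0.1193,94],[0,0,0,0,0,0.1193,94],[0,0,0,0,0,0.1193,94],[0,0,0,0,0,0.1193,94],[0,0,0,0,0,0.1193,94],[0,0,0,0,0,0.1193,94],[0,0,0,0,0,0.1193,94],[0,0,0,0,0,0.1193,94],[0,0,0,0,0,0.1193,94],[0,0,0,0,0,0.1193,94],[0,0,0,0,0,0.1193,94],[0,0,0,0,0,0.1193,94],[0,0,0,0,0,0.1193,94]]]'

```text
time_s: 3.53
ee_pos: [0.6206, -0.2401, 0.1411]
eef_rot: [-3.141, 0.0, 1.057]
force: [-0.5, -0.2, -0.3]
grip_width: 0.0943
grip_force: 0.0
```

```bash
python3 - <<'E'
from h import *
o=telemetry.get_obs(); print(o['ee_pos'],o['eef_rot'],o['qpos'])
c=shot('wrist','w2'); cv2.imwrite('pics/w2_b.png',cv2.resize(c['pixels'][:,:,::-1],(768,576),interpolation=cv2.INTER_CUBIC))
E
```

```text
[ 0.620643   -0.24013519  0.14106345] [-3.14093036e+00  8.63525671e-05  1.05744167e+00] [-4.24189023e-01  6.11527808e-01  1.22461980e+00 -2.80096034e-05
  1.30611240e+00  8.91730021e-02]
```

View pics/w2_b.png

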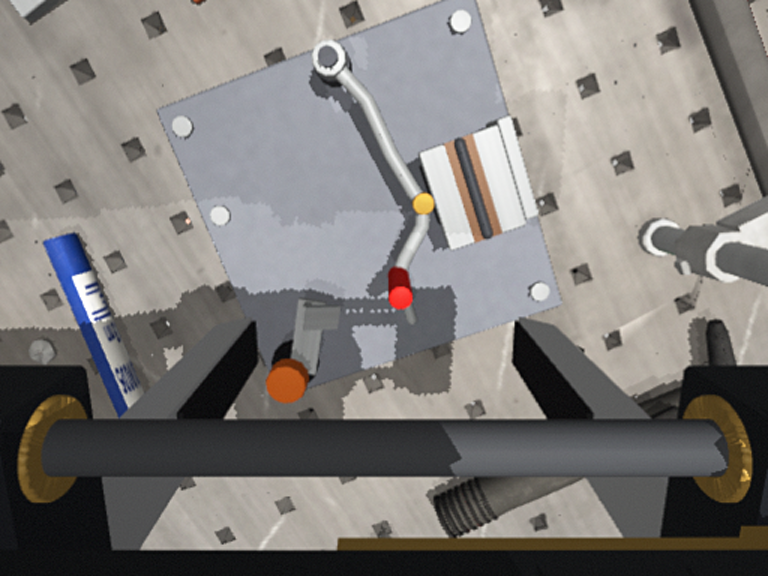

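The post top is at (401,297), with the pivot at (329,57), button at (286,382) and roller at (423,204). The coupon corners are about (421,152), (451,250) and (500,235), with the bead running (462,140)–(486,236).

```bash
python3 - <<'E'
from h import *
c=load('w2')
L=dict(button=(286,382,.044),pivot=(329,57,.046),post=(401,297,.084),roller=(423,204,.044),wA=(421,152,.04),wB=(451,250,.04),bead1=(462,141,.043),bead2=(486,236,.043),bar1=(514,117,.039),bar2=(538,213,.039))
for n,(u,v,z) in L.items(): print(n,px2w(c,[(u/1.5,v/1.5)],z)[0].round(4))
P=px2w(c,[(401/1.5,297/1.5)],.084)[0]; o=telemetry.get_obs()
print(R.from_euler('xyz',o['eef_rot']).inv().apply(P-o['ee_pos']))
pv=px2w(c,[(329/1.5,57/1.5)],.046)[0]; v=(P-pv)[:2]; print(np.linalg.norm(v))
pv2=P[:2]-v*.12/np.linalg.norm(v)
Rt=R.from_euler('xyz',[np.pi,0,o['eef_rot'][2]])
prev=P[:2]
for a in np.linspace(0,.565,13)[1:]:
    q=pv2+np.array([[np.cos(a),np.sin(a)],[-np.sin(a),np.cos(a)]])@(P[:2]-pv2); print(round(a,3),q.round(4),(Rt.inv().apply([*(q-prev),0])*1000).round(1)); prev=q
E
```

```text
button [ 0.5415 -0.2661  0.044 ]
pivot [ 0.6529 -0.1277  0.046 ]
post [ 0.6283 -0.244   0.084 ]
roller [ 0.6592 -0.2148  0.044 ]
wA [ 0.6714 -0.1907  0.04  ]
wB [ 0.6608 -0.2451  0.04  ]
bead1 [ 0.6925 -0.1962  0.043 ]
bead2 [ 0.6809 -0.2469  0.043 ]
bar1 [ 0.7224 -0.1989  0.039 ]
bar2 [ 0.7117 -0.2504  0.039 ]
[0.00049122 0.00860453 0.05704085]
0.118902286174241
0.047 [ 0.6228 -0.2427] [-1.6 -5.4 -0. ]
0.094 [ 0.6174 -0.2411] [-1.4 -5.5 -0. ]
0.141 [ 0.612  -0.2393] [-1.1 -5.5 -0. ]
0.188 [ 0.6068 -0.2373] [-0.8 -5.6 -0. ]
0.235 [ 0.6016 -0.235 ] [-0.6 -5.6 -0. ]
0.282 [ 0.5966 -0.2324] [-0.3 -5.6 -0. ]
0.33 [ 0.5917 -0.2296] [-0.  -5.6 -0. ]
0.377 [ 0.5869 -0.2266] [ 0.2 -5.6 -0. ]
0.424 [ 0.5822 -0.2234] [ 0.5 -5.6 -0. ]
0.471 [ 0.5778 -0.22  ] [ 0.7 -5.6 -0. ]
0.518 [ 0.5734 -0.2163] [ 1.  -5.6 -0. ]
0.565 [ 0.5693 -0.2125] [ 1.3 -5.5 -0. ]
```

Emit:
carry_out --plan '[[[0.5,4.3,30,0,0,0,94],[0,4.3,30,0,0,0,94],[0,0,27,0,0,0,94],[0,0,0,0,0,0,12],[0,0,0,0,0,0,8],[0,0,0,0,0,0,8],[0,0,0,0,0,0,8],[0,0,0,0,0,0,8],[0,0,0,0,0,0,8],[0,0,0,0,0,0,8],[0,0,0,0,0,0,8],[0,0,0,0,0,0,8]]]' --squeeze 12

```text
time_s: 4.58
ee_pos: [0.6286, -0.244, 0.0546]
eef_rot: [3.141, -0.0, 1.063]
force: [0.3, -0.7, 0.7]
grip_width: 0.0372
grip_force: 0.0
```

Emit:
carry_out --plan '[[[0,0,0,0,0,0,8],[0,0,0,0,0,0,8],[0,0,0,0,0,0,8],[0,0,0,0,0,0,8],[0,0,0,0,0,0,8],[0,0,0,0,0,0,8]]]'

```text
time_s: 5.08
ee_pos: [0.6277, -0.2435, 0.0542]
eef_rot: [-3.139, 0.0, 1.063]
force: [-7.1, 3.8, 3.6]
grip_width: 0.0116
grip_force: 12.0
```

Emit:
carry_out --plan '[[[-1.6,-5.4,0,0,0,0,8],[-1.4,-5.5,0,0,0,0,8],[-1.1,-5.5,0,0,0,0,8],[-0.8,-5.6,0,0,0,0,8],[-0.6,-5.6,0,0,0,0,8],[-0.3,-5.6,0,0,0,0,8],[0,-5.6,0,0,0,0,8],[0.2,-5.6,0,0,0,0,8],[0.5,-5.6,0,0,0,0,8],[0.7,-5.6,0,0,0,0,8],[1.0,-5.6,0,0,0,0,8],[1.2,-5.0,0,0,0,0,8],[0,0,0,0,0,0,8],[0,0,0,0,0,0,8]]]'

```text
time_s: 6.25
ee_pos: [0.5692, -0.2146, 0.0546]
eef_rot: [3.14, 0.001, 1.063]
force: [0.8, -6.8, -3.0]
grip_width: 0.0119
grip_force: 12.0
```

Emit:
carry_out --plan '[[[0,0,0,0,0,0,60],[0,0,0,0,0,0,60],[0,0,0,0,0,0,94],[0,0,0,0,0,0,94],[0,0,-20,0,0,0,94],[0,0,-30,0,0,0,94],[0,0,-35,0,0,0,94],[0,0,-25,0,0,0,94],[13,26.5,0,0,0,0,94],[13,26.5,0,0,0,0,94],[13,26.5,0,0,0,0,94],[13,26.5,0,0,0,0,94],[0,0,0,0,0,-0.118,94],[0,0,0,0,0,-0.118,94],[0,0,0,0,0,-0.118,94],[0,0,0,0,0,-0.118,94],[0,0,0,0,0,-0.118,94],[0,0,0,0,0,-0.118,94],[0,0,0,0,0,-0.118,94],[0,0,0,0,0,-0.118,94]]]'

```text
time_s: 7.92
ee_pos: [0.6873, -0.2193, 0.1641]
eef_rot: [-3.141, -0.001, 2.014]
force: [0.4, -0.5, -0.7]
grip_width: 0.094
grip_force: 0.0
```

Emit:
carry_out --plan '[[[0,0,0,0,0,-0.118,94],[0,0,0,0,0,-0.118,94],[0,0,0,0,0,-0.118,94],[0,0,0,0,0,-0.118,94],[0,0,0,0,0,-0.118,94],[0,0,0,0,0,-0.118,94],[0,0,0,0,0,-0.118,94],[0,0,0,0,0,-0.118,94]]]'

```text
time_s: 8.58
ee_pos: [0.6873, -0.2193, 0.1641]
eef_rot: [3.141, -0.001, 2.958]
force: [-0.4, -0.2, 0.3]
grip_width: 0.0943
grip_force: 0.0
```

```bash
python3 - <<'E'
from h import *
o=telemetry.get_obs(); print(o['ee_pos'],o['eef_rot'],o['qpos'])
c=shot('wrist','w3'); cv2.imwrite('pics/w3_b.png',cv2.resize(c['pixels'][:,:,::-1],(768,576),interpolation=cv2.INTER_CUBIC))
E
```

```text
[ 0.68726085 -0.21931442  0.16407179] [ 3.14097871e+00 -1.19491802e-03  2.95751747e+00] [-3.59803509e-01  7.31141572e-01  9.78118538e-01  3.99336762e-04
  1.43361640e+00 -1.74657914e+00]
```

View pics/w3_b.png

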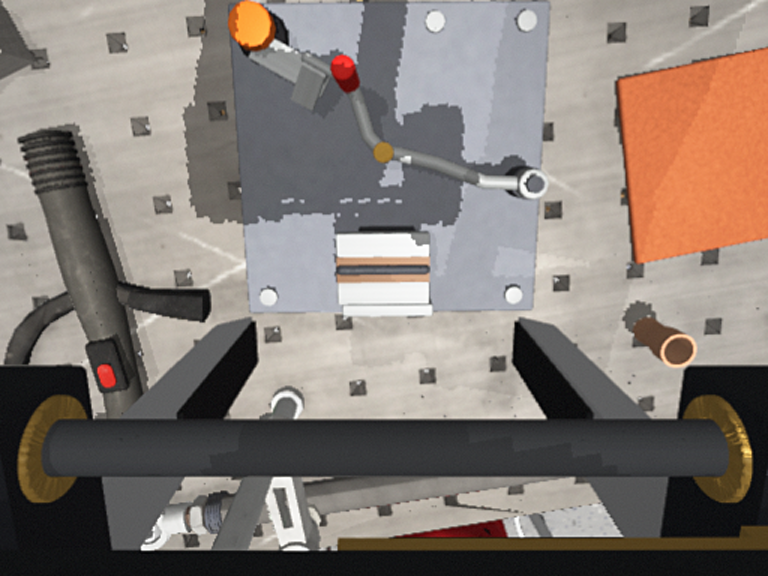

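The arm is parked at the catch. The coupon is at (338..431, 234..304) and aligned with the tool.

```bash
python3 - <<'E'
from h import *
c=load('w3')
o=telemetry.get_obs(); Rt=R.from_euler('xyz',o['eef_rot'])
L=dict(wA=(337,234,.04),wB=(431,233,.04),be1=(337,270,.043),be2=(429,269,.043),barA=(343,306,.039),barB=(432,305,.039),pad1=(618,80,.006),pad2=(638,262,.006),clamp=(285,400,.05),cup=(678,348,.042),post=(344,66,.084),button=(250,25,.044),c1=(268,297,.007),c2=(513,295,.007),c3=(527,20,.007))
for n,(u,v,z) in L.items():
    P=px2w(c,[(u/1.5,v/1.5)],z)[0]; print(n,P.round(4),(1000*Rt.inv().apply(P-o['ee_pos'])).round(1))
E
```

```text
wA [ 0.6608 -0.2438  0.04  ] [ 21.7 -28.8 124.1]
wB [ 0.6703 -0.1888  0.04  ] [ 21.9  27.  124.1]
be1 [ 0.6816 -0.2478  0.043 ] [  0.5 -29.1 121.1]
be2 [ 0.691  -0.1937  0.043 ] [  0.7  25.8 121.1]
barA [ 0.7052 -0.2493  0.039 ] [-23.1 -26.4 125. ]
barB [ 0.7145 -0.1953  0.039 ] [-22.8  28.3 125.1]
pad1 [ 0.6025 -0.0574  0.006 ] [111.5 144.6 158.3]
pad2 [ 0.7199 -0.0535  0.006 ] [ -3.5 168.9 158.2]
clamp [ 0.7551 -0.2952  0.05  ] [-80.2 -63.  113.9]
cup [ 0.7689 -0.0493  0.042 ] [-50.9 181.5 122.1]
post [ 0.5776 -0.2194  0.084 ] [107.9 -19.2  80.2]
button [ 0.5412 -0.2665  0.044 ] [135.5 -72.  120.2]
c1 [ 0.6984 -0.3022  0.007 ] [-25.6 -79.8 157. ]
c2 [ 0.7271 -0.1389  0.007 ] [-25.4  86.  157.1]
c3 [ 0.5585 -0.1091  0.007 ] [145.8  86.1 157.3]
```

Emit:
carry_out --plan '[[[0.3,-0.5,30,0,0,0,94],[0,0,30,0,0,0,94],[0,0,30,0,0,0,94],[0,0,30,0,0,0,94],[0,0,12,0,0,0,94],[0,0,0,0,0,0,50],[0,0,0,0,0,0,50],[0,0,0,0,0,0,50],[0,0,0,0,0,0,50],[0,0,0,0,0,0,50],[0,0,0,0,0,0,50],[0,0,0,0,0,0,50],[0,0,0,0,0,0,50],[0,0,0,0,0,0,50]]]' --squeeze 40

```text
time_s: 9.8
ee_pos: [0.6875, -0.2204, 0.0335]
eef_rot: [-3.141, 0.001, 2.951]
force: [-1.0, 0.7, 7.1]
grip_width: 0.0558
grip_force: 40.0
```

Emit:
carry_out --plan '[[[0,0,-10,0,0,0,50],[0,0,-25,0,0,0,50],[0,0,-25,0,0,0,50],[0,0,-20,0,0,0,50],[11.5,35.9,0,0,0,0,50],[11.5,35.9,0,0,0,0,50],[11.5,35.9,0,0,0,0,50],[11.5,35.9,0,0,0,0,50],[11.5,35.9,0,0,0,0,50],[11.5,35.9,0,0,0,0,50],[0,0,0,0,0,0,50],[0,0,0,0,0,0,50]]]'

```text
time_s: 10.8
ee_pos: [0.6599, 0.0063, 0.1129]
eef_rot: [-3.142, -0.0, 2.954]
force: [0.4, -0.9, -1.4]
grip_width: 0.0555
grip_force: 40.0
```

Emit:
carry_out --plan '[[[0,0,30,0,0,0,50],[0,0,30,0,0,0,50],[0,0,25,0,0,0,50],[0,0,12,0,0,0,50],[0,0,4,0,0,0,50],[0,0,2,0,0,0,50],[0,0,0,0,0,0,50],[0,0,0,0,0,0,50]]]'

```text
time_s: 11.47
ee_pos: [0.661, 0.0041, 0.011]
eef_rot: [3.141, 0.002, 2.951]
force: [-0.3, 0.2, -1.8]
grip_width: 0.0553
grip_force: 40.0
```

Emit:
carry_out --plan '[[[0,0,2,0,0,0,50],[0,0,0,0,0,0,94],[0,0,0,0,0,0,94],[0,0,0,0,0,0,94],[0,0,0,0,0,0,94],[0,0,0,0,0,0,94],[0,0,-20,0,0,0,94],[0,0,-40,0,0,0,94],[0,0,-40,0,0,0,94],[0,0,-40,0,0,0,94],[30,-4.2,0,0,0,0,94],[30,-4.2,0,0,0,0,94],[30,-4.2,0,0,0,0,94],[30,-4.2,0,0,0,0,94],[0,0,0,0,0,0,94]]]'

```text
time_s: 12.72
ee_pos: [0.535, 0.0109, 0.1472]
eef_rot: [-3.141, -0.002, 2.952]
force: [0.1, 0.1, 0.0]
grip_width: 0.0939
grip_force: 0.0
```

```bash
python3 - <<'E'
from h import *
o=telemetry.get_obs(); print(o['ee_pos'],o['eef_rot'],o['qpos'])
c=shot('wrist','w4'); cv2.imwrite('pics/w4_b.png',cv2.resize(c['pixels'][:,:,::-1],(768,576),interpolation=cv2.INTER_CUBIC))
E
```

```text
[0.53500995 0.01088736 0.1472436 ] [-3.14129126e+00 -2.28109808e-03  2.95157919e+00] [-4.81144803e-02  3.23559913e-01  1.63108854e+00  2.61176725e-05
  1.18924500e+00 -1.42890744e+00]
```

View pics/w4_b.png

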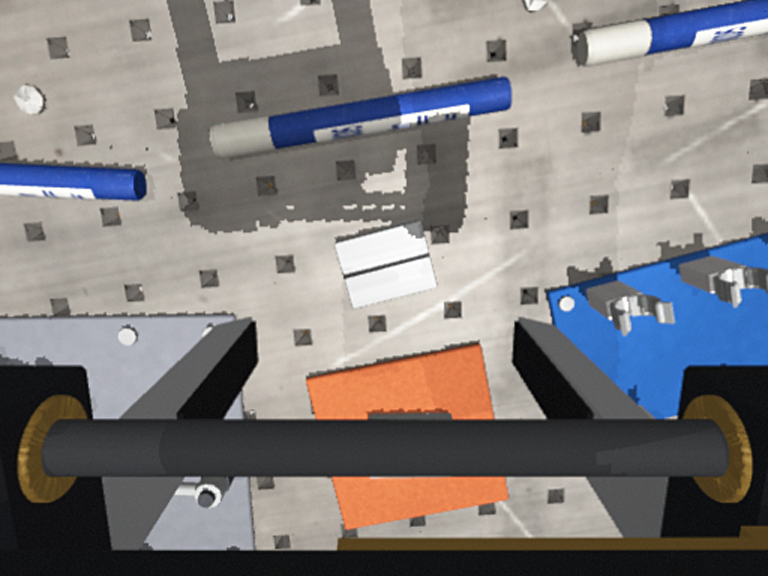

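The blank's corners are (335,240), (420,222), (437,288) and (353,308). The welded coupon is on the pad, partly hidden behind the gripper bar. Two tubes are visible near the top, and the rack is at right.

```bash
python3 - <<'E'
from h import *
c=load('w4')
o=telemetry.get_obs(); Rt=R.from_euler('xyz',o['eef_rot'])
def t(l,u,v,z):
    P=px2w(c,[(u/1.5,v/1.5)],z)[0]; q=1000*Rt.inv().apply(P-o['ee_pos']);print(l,P.round(4),q.round(1));return q
q=[t('b',*p,.01) for p in((335,240),(420,222),(437,288),(353,308))]
print(np.mean(q,0),np.degrees(np.arctan2(-(q[1]-q[0])[0],(q[1]-q[0])[1])),np.degrees(np.arctan2(-(q[2]-q[3])[0],(q[2]-q[3])[1])))
t('t2L',211,139,.0095);t('t2R',511,94,.0095);t('t1 cap',578,47,.0095)
t('rackcorner',547,291,.005);t('clip',630,310,.06);t('clip2',735,282,.06)
E
```

```text
b [ 0.5133 -0.0171  0.01  ] [ 18.6 -31.9 137.9]
b [0.5121 0.0367 0.01  ] [ 29.9  20.7 137.9]
b [0.5554 0.0401 0.01  ] [-12.   32.3 137.9]
b [ 0.5584 -0.0149  0.01  ] [-25.3 -21.2 137.9]
[ 2.76986202e+00 -1.83122039e-02  1.37933337e+02] -12.130396201086448 -13.98789613226969
t2L [ 0.4401 -0.0771  0.0095] [  79.1 -104.6  138.4]
t2R [0.4483 0.1018 0.0095] [104.9  72.7 138.4]
t1 cap [0.43   0.1431 0.0095] [130.6 109.7 138.4]
rackcorner [0.572  0.1098 0.005 ] [-15.1 103.8 142.9]
clip [0.5737 0.1377 0.06  ] [-11.5 131.6  87.9]
clip2 [0.5686 0.1942 0.06  ] [  4.1 186.1  87.9]
```

Emit:
carry_out --plan '[[[2.8,0,0,0,0,0,94],[0,0,20,0,0,-0.114,94],[0,0,30,0,0,-0.114,94],[0,0,35,0,0,0,94],[0,0,35,0,0,0,94],[0,0,18,0,0,0,94],[0,0,5,0,0,0,94],[0,0,0,0,0,0,50],[0,0,0,0,0,0,50],[0,0,0,0,0,0,50],[0,0,0,0,0,0,50],[0,0,0,0,0,0,50],[0,0,0,0,0,0,50],[0,0,0,0,0,0,50],[0,0,0,0,0,0,50],[0,0,0,0,0,0,50],[0,0,0,0,0,0,50]]]' --squeeze 40

```text
time_s: 14.18
ee_pos: [0.5367, 0.0111, 0.0051]
eef_rot: [-3.142, 0.001, -3.104]
force: [-1.0, 0.5, 5.1]
grip_width: 0.055
grip_force: 39.9
```

Emit:
carry_out --plan '[[[0,0,0,0,0,0,66],[0,0,0,0,0,0,66],[0,0,2.5,0,0,0,66],[0,0,0,0,0,0,66],[0,0,0,0,0,0,50],[0,0,0,0,0,0,50],[0,0,0,0,0,0,50],[0,0,0,0,0,0,50],[0,0,0,0,0,0,50],[0,0,0,0,0,0,50],[0,0,0,0,0,0,50]]]' --squeeze 40

```text
time_s: 15.1
ee_pos: [0.5363, 0.011, 0.0019]
eef_rot: [3.142, -0.0, -3.104]
force: [-0.4, 0.0, -1.5]
grip_width: 0.0554
grip_force: 39.9
```

Emit:
carry_out --plan '[[[0,0,-10,0,0,0,50],[0,0,-30,0,0,0,50],[0,0,-35,0,0,0,50],[0,0,-35,0,0,0.1135,50],[0,0,0,0,0,0.1135,50],[-26.8,-28.4,0,0,0,0,50],[-26.8,-28.4,0,0,0,0,50],[-26.8,-28.4,0,0,0,0,50],[-26.8,-28.4,0,0,0,0,50],[-26.8,-28.4,0,0,0,0,50],[-26.8,-28.4,0,0,0,0,50],[-26.8,-28.4,0,0,0,0,50],[0,0,0,0,0,0,50],[0,0,0,0,0,0,50]]]'

```text
time_s: 16.27
ee_pos: [0.6831, -0.2211, 0.1112]
eef_rot: [3.141, -0.001, 2.95]
force: [-1.0, 1.4, -2.6]
grip_width: 0.0556
grip_force: 39.9
```

```bash
python3 - <<'E'
from h import *
o=telemetry.get_obs(); print(o['ee_pos'],o['eef_rot'],o['qpos'])
c=shot('wrist','w5'); cv2.imwrite('pics/w5_b.png',cv2.resize(c['pixels'][:,:,::-1],(768,576),interpolation=cv2.INTER_CUBIC))
E
```

```text
[ 0.68308172 -0.2210967   0.11122177] [ 3.14139486e+00 -1.13444882e-03  2.95013621e+00] [-3.64032328e-01  7.60995218e-01  1.05080894e+00  5.05769665e-08
  1.33094006e+00 -1.74337211e+00]
```

View pics/w5_b.png

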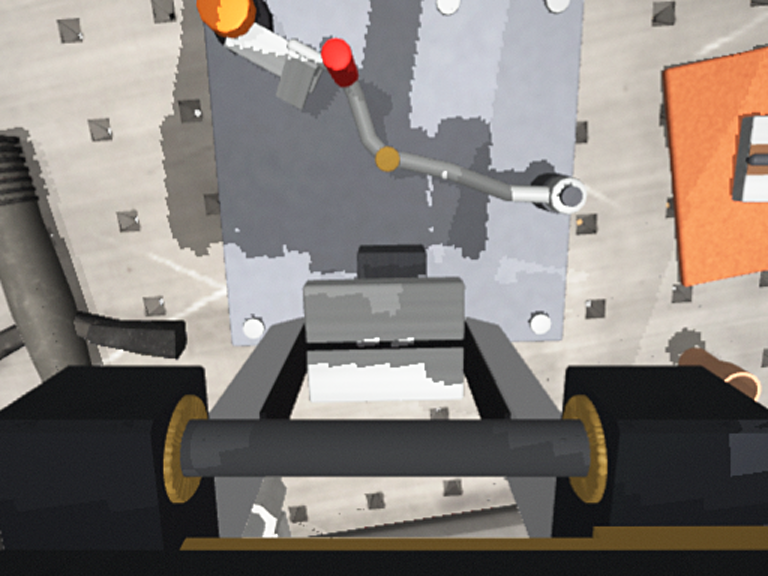

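The blank is held level and square at (305..464, 280..400). The bed's near edge is visible at (358..427, 246), and the welded coupon is on the pad.

```bash
python3 - <<'E'
from h import *
c=load('w5')
o=telemetry.get_obs(); Rt=R.from_euler('xyz',o['eef_rot'])
def t(l,u,v,z):
    P=px2w(c,[(u/1.5,v/1.5)],z)[0]; q=1000*Rt.inv().apply(P-o['ee_pos']);print(l,P.round(4),q.round(1));return q
for p in((305,283),(464,280),(463,400),(310,400)): t('b',*p,.119)
t('bed',358,246,.03);t('bed',427,246,.03);t('post',338,55,.084);t('button',225,8,.044)
E
```

```text
b [ 0.6547 -0.2443  0.119 ] [ 23.  -29.5  -7.3]
b [ 0.6639 -0.1905  0.119 ] [24.1 25.1 -7.3]
b [ 0.7081 -0.1977  0.119 ] [-20.6  26.3  -7.3]
b [ 0.6976 -0.2523  0.119 ] [-20.6 -29.2  -7.3]
bed [ 0.6592 -0.2311  0.03  ] [ 21.  -15.8  81.7]
bed [ 0.6659 -0.1964  0.03  ] [21.  19.6 81.7]
post [ 0.5785 -0.2196  0.084 ] [102.5 -19.7  27.8]
button [ 0.5424 -0.2663  0.044 ] [129.1 -72.3  67.8]
```

Emit:
carry_out --plan '[[[0,3,20,0,0,0,50],[0,0,25,0,0,0,50],[0,0,20,0,0,0,50],[0,0,8,0,0,0,50],[0,0,4,0,0,0,50],[0,0,2,0,0,0,50],[0,0,0,0,0,0,50],[0,0,0,0,0,0,50]]]'

```text
time_s: 16.98
ee_pos: [0.6843, -0.2166, 0.0345]
eef_rot: [-3.141, 0.002, 2.952]
force: [-0.4, 0.1, -2.5]
grip_width: 0.0556
grip_force: 39.9
```

Emit:
carry_out --plan '[[[0,0,1.5,0,0,0,50],[0,0,1,0,0,0,50],[0,0,0,0,0,0,50],[0,0,0,0,0,0,50]]]'

```text
time_s: 17.32
ee_pos: [0.6842, -0.2167, 0.0318]
eef_rot: [-3.141, 0.002, 2.952]
force: [-2.6, 0.7, 6.5]
grip_width: 0.0551
grip_force: 39.9
```

Emit:
carry_out --plan '[[[0,0,-0.5,0,0,0,66],[0,0,0,0,0,0,80],[0,0,0,0,0,0,94],[0,0,0,0,0,0,94],[0,0,0,0,0,0,94],[0,0,0,0,0,0,94],[0,0,-20,0,0,0,94],[0,0,-35,0,0,0,94],[0,0,-35,0,0,0,94],[0,0,-35,0,0,0,94],[0,0,0,0,0,0,94]]]'

```text
time_s: 18.23
ee_pos: [0.686, -0.2174, 0.1646]
eef_rot: [-3.14, 0.011, 2.952]
force: [0.9, -0.2, 1.2]
grip_width: 0.0941
grip_force: 0.0
```

```bash
python3 - <<'E'
from h import *
o=telemetry.get_obs(); print(o['ee_pos'],o['eef_rot'],o['qpos'])
c=shot('wrist','w6'); cv2.imwrite('pics/w6_b.png',cv2.resize(c['pixels'][:,:,::-1],(768,576),interpolation=cv2.INTER_CUBIC))
E
```

```text
[ 0.68598623 -0.21736607  0.16458399] [-3.13971083  0.01105029  2.95232738] [-3.57740571e-01  7.17357487e-01  9.99631230e-01 -2.34231248e-06
  1.41339457e+00 -1.73926087e+00]
```

View pics/w6_b.png

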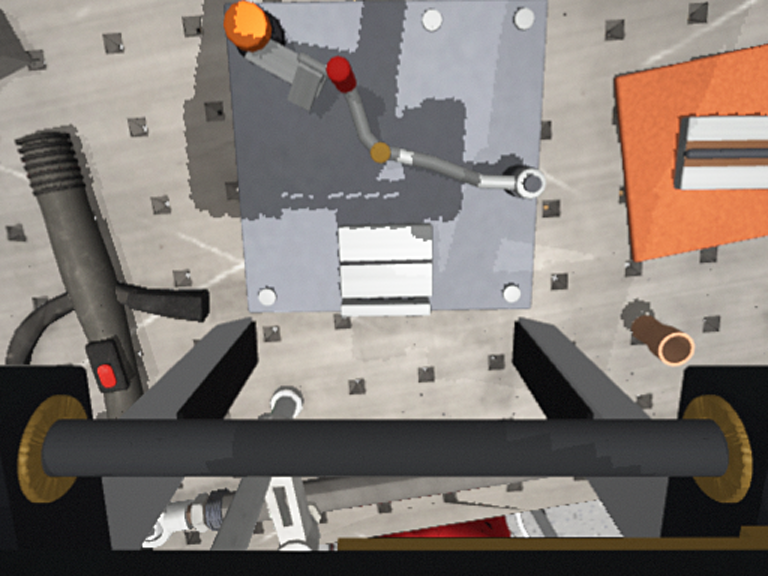

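The blank sits square on the bed at (340..432, 226..298), with a small gap to the edge and the arm still parked. Next I press the button at (248,26).

Emit:
carry_out --plan '[[[33.2,-18.6,0,0,0,0,0],[33.2,-18.6,0,0,0,0,0],[33.2,-18.6,0,0,0,0,0],[33.2,-18.6,0,0,0,0,0],[0,0,30,0,0,0,0],[0,0,30,0,0,0,0],[0,0,0,0,0,0,0],[0,0,0,0,0,0,0],[0,0,0,0,0,0,0],[0,0,0,0,0,0,0],[0,0,0,0,0,0,0],[0,0,0,0,0,0,0],[0,0,0,0,0,0,0],[0,0,0,0,0,0,0],[0,0,0,0,0,0,0],[0,0,0,0,0,0,0],[0,0,0,0,0,0,0],[0,0,0,0,0,0,0]]]'

```text
time_s: 19.78
ee_pos: [0.5393, -0.2647, 0.096]
eef_rot: [-3.142, -0.0, 2.952]
force: [0.2, 0.1, 0.7]
grip_width: 0.0005
grip_force: 0.0
```

Emit:
carry_out --plan '[[[-2,0,20,0,0,0,0],[0,0,20,0,0,0,0],[0,0,10,0,0,0,0],[0,0,4,0,0,0,0],[0,0,4,0,0,0,0],[0,0,4,0,0,0,0],[0,0,0,0,0,0,0],[0,0,0,0,0,0,0]]]'

```text
time_s: 20.45
ee_pos: [0.5416, -0.2652, 0.0346]
eef_rot: [-3.141, 0.001, 2.952]
force: [-2.0, 0.6, 3.0]
grip_width: 0.0005
grip_force: 1.5
```

Emit:
carry_out --plan '[[[0,0,1.5,0,0,0,0],[0,0,0,0,0,0,0],[0,0,0,0,0,0,0],[0,0,0,0,0,0,0],[0,0,0,0,0,0,0],[0,0,-10,0,0,0,0],[0,0,-30,0,0,0,30],[0,0,-35,0,0,0,60],[0,0,-35,0,0,0,60],[0,0,-35,0,0,0,60],[-35,10,-15,0,0,0,60],[-35,10,-15,0,0,0,60],[-35,10,0,0,0,0,60],[0,10,0,0,0,0,60],[0,0,0,0,0,0,60],[0,0,0,0,0,0,60]]]'

```text
time_s: 21.78
ee_pos: [0.6514, -0.2451, 0.2071]
eef_rot: [3.141, -0.001, 2.953]
force: [-0.0, -0.1, 0.4]
grip_width: 0.0597
grip_force: 0.0
```

```bash
python3 - <<'E'
from h import *
o=telemetry.get_obs(); print(o['ee_pos'],o['eef_rot'],o['qpos'])
c=shot('wrist','w7'); cv2.imwrite('pics/w7_b.png',cv2.resize(c['pixels'][:,:,::-1],(768,576),interpolation=cv2.INTER_CUBIC))
E
```

```text
[ 0.65144297 -0.2450881   0.20714944] [ 3.14138854e+00 -1.24664362e-03  2.95314186e+00] [-4.12421340e-01  6.41450407e-01  1.02464677e+00 -7.82174725e-05
  1.47675632e+00 -1.79475935e+00]
```

View pics/w7_b.png

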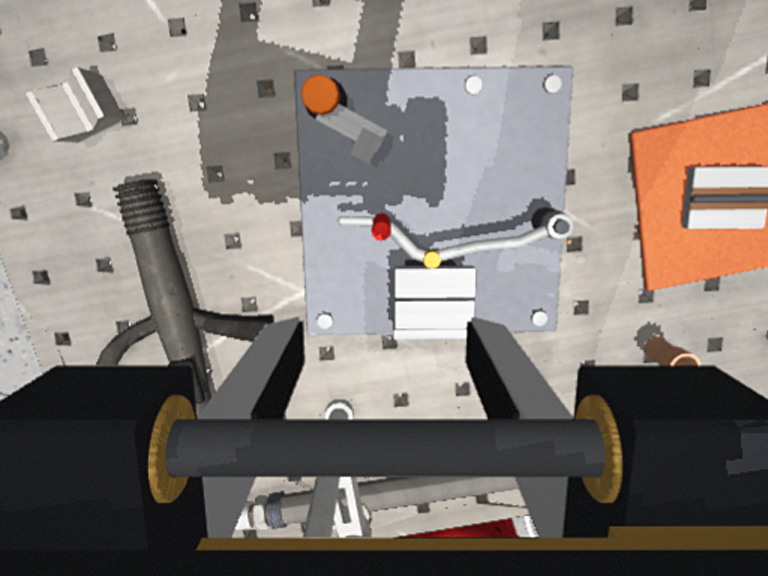

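The arm pressed the blank flush against the edge: the roller at (432,260) touches it and no gap is left at (395..475, 330). Now the rack and tubes.

Emit:
carry_out --plan '[[[11.8,37.1,-4,0,0,0,60],[11.8,37.1,-4,0,0,0,60],[11.8,37.1,-4,0,0,0,60],[11.8,37.1,-4,0,0,0,60],[11.8,37.1,-4,0,0,0,60],[11.8,37.1,-4,0,0,0,60],[11.8,37.1,-4,0,0,0,60],[11.8,37.1,-4,0,0,0,60],[11.8,37.1,-4,0,0,0,60],[11.8,37.1,-4,0,0,0,60],[11.8,37.1,-4,0,0,0,60],[0,0,0,0,0,0,60],[0,0,0,0,0,0,60]]]'

```text
time_s: 22.92
ee_pos: [0.6005, 0.1804, 0.2525]
eef_rot: [3.141, 0.001, 2.954]
force: [0.2, -0.6, -0.3]
grip_width: 0.06
grip_force: 0.0
```

```bash
python3 - <<'E'
from h import *
o=telemetry.get_obs(); print(o['ee_pos'],o['eef_rot'],o['qpos'])
c=shot('wrist','w8'); cv2.imwrite('pics/w8_b.png',cv2.resize(c['pixels'][:,:,::-1],(768,576),interpolation=cv2.INTER_CUBIC))
E
```

```text
[0.60045793 0.18038742 0.25245099] [3.14125821e+00 1.17733658e-03 2.95428702e+00] [ 2.33505393e-01  4.47330141e-01  1.21260660e+00 -1.76398265e-04
  1.48044467e+00 -1.14996969e+00]
```

View pics/w8_b.png

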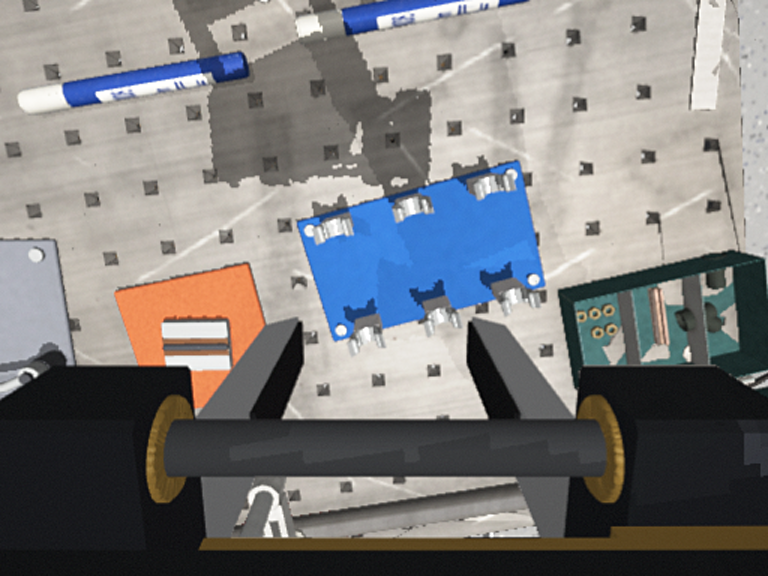

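The rack corners are about (297,222), (519,161), (546,284), with clip mouths at (333,228), (412,208), (490,186), (365,332), (440,314) and (515,295). One tube spans (20,100)–(247,65) and another starts at (297,22).

```bash
python3 - <<'E'
from h import *
c=load('w8'); im=c['pixels']
hsv=cv2.cvtColor(im,cv2.COLOR_RGB2HSV)
m=((hsv[...,0]>95)&(hsv[...,0]<125)&(hsv[...,1]>140)&(hsv[...,2]>60)).astype(np.uint8)
n,lab,st,ce=cv2.connectedComponentsWithStats(m)
for i in range(1,n):
    if st[i,4]>150:
        ys,xs=np.where(lab==i); big=st[i,4]>3000
        P=px2w(c,np.c_[xs,ys],.005 if big else .0095)[:,:2]
        r=cv2.minAreaRect((P*1000).astype(np.float32)); print(st[i],np.round(r[0],1),np.round(r[1],1),round(r[2],2))
for l,pts,z in(('screw',((310,231),(511,175),(533,280),(341,331)),.007),('clips',((333,228),(412,208),(490,186),(365,332),(440,314),(515,295)),.058),('t2',((18,100),(247,65)),.0095)):
    P=px2w(c,np.array(pts)/1.5,z); print(l,P[:,:2].round(4).tolist(),P.mean(0))
E
```

```text
[228   0  78  23 694] [432.  223.3] [86.8 18.2] 89.84
[  42   35  124   36 1428] [445.2  27.8] [145.1  18.1] 88.41
[  198   107   165   120 10580] [619.3 208.6] [109.2 188.7] 4.75
screw [[0.5828, 0.1202], [0.5683, 0.29], [0.6585, 0.297], [0.673, 0.1277]] [0.6206602  0.20873223 0.007     ]
clips [[0.5781, 0.1457], [0.5745, 0.2048], [0.5693, 0.2624], [0.6608, 0.1532], [0.6572, 0.2119], [0.6528, 0.2697]] [0.6154404  0.20794512 0.058     ]
t2 [[0.44, -0.0813], [0.4483, 0.1008]] [0.44415044 0.00974104 0.0095    ]
```

Emit:
carry_out --plan '[[[35.2,4.5,10,0,0,0,60],[35.2,4.5,10,0,0,0,60],[35.2,4.5,10,0,0,0,60],[35.2,4.5,10,0,0,0,60],[35.2,4.5,10,0,0,0,60],[0,0,0,0,0,0.1153,60],[0,0,0,0,0,0.1153,60],[0,0,0,0,0,0.1153,60],[0,0,0,0,0,0.1153,60],[0,0,0,0,0,0.1153,60],[0,0,0,0,0,0.1153,60],[0,0,0,0,0,0.1153,60],[0,0,0,0,0,0.1153,60],[0,0,0,0,0,0.1153,60],[0,0,0,0,0,0.1153,60],[0,0,0,0,0,0.1153,60],[0,0,0,0,0,0.1153,60],[0,0,0,0,0,0,60]]]'

```text
time_s: 24.47
ee_pos: [0.4329, 0.2332, 0.2016]
eef_rot: [3.141, 0.0, 1.561]
force: [0.7, 0.4, -0.7]
grip_width: 0.0601
grip_force: 0.0
```

```bash
python3 - <<'E'
from h import *
o=telemetry.get_obs(); print(o['ee_pos'],o['eef_rot'],o['qpos'])
c=shot('wrist','w9'); cv2.imwrite('pics/w9_b.png',cv2.resize(c['pixels'][:,:,::-1],(768,576),interpolation=cv2.INTER_CUBIC))
E
```

```text
[0.43294275 0.23324207 0.20163601] [3.14124252e+00 7.26460705e-05 1.56071754e+00] [ 4.19778128e-01  1.73117804e-01  1.68679760e+00 -2.21150841e-04
  1.28138925e+00  4.29919981e-01]
```

View pics/w9_b.png

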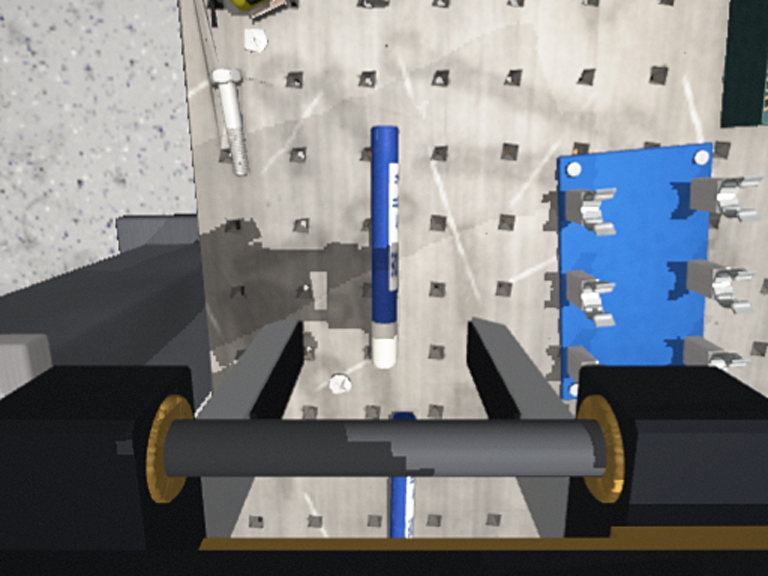

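The whole first tube is visible, with ends at (385,127) and (384,367) and aligned with the tool. The rack is at right.

```bash
python3 - <<'E'
from h import *
c=load('w9')
o=telemetry.get_obs(); Rt=R.from_euler('xyz',o['eef_rot'])
def t(l,u,v,z):
    P=px2w(c,[(u/1.5,v/1.5)],z)[0]; q=1000*Rt.inv().apply(P-o['ee_pos']);print(l,P.round(4),q.round(1))
t('e1',385,127,.0095);t('e2',384,367,.0095)
for p in((573,170),(701,157),(573,391)): t('screw',*p,.007)
t('c',600,213,.06);t('c',735,200,.06);t('c',600,300,.06);t('c',735,287,.06)
E
```

```text
e1 [0.4344 0.3189 0.0095] [ 85.5   1.2 192.1]
e2 [0.4322 0.1409 0.0095] [-92.6  -0.5 192.1]
screw [0.568  0.2886 0.007 ] [ 55.5 134.9 194.6]
screw [0.6582 0.297  0.007 ] [ 64.1 225.1 194.7]
screw [0.5808 0.1184 0.007 ] [-114.8  148.1  194.7]
c [0.5677 0.2636 0.06  ] [ 30.4 134.7 141.6]
c [0.651 0.271 0.06 ] [ 38.  217.9 141.7]
c [0.5726 0.2074 0.06  ] [-25.8 139.7 141.7]
c [0.6591 0.2153 0.06  ] [-17.6 226.2 141.7]
```

Emit:
carry_out --plan '[[[-3.5,0.4,30,0,0,0,60],[0,0,38,0,0,0,60],[0,0,38,0,0,0,60],[0,0,38,0,0,0,60],[0,0,34,0,0,0,60],[0,0,15,0,0,0,60],[0,0,5,0,0,0,60],[0,0,0,0,0,0,10],[0,0,0,0,0,0,10],[0,0,0,0,0,0,10],[0,0,0,0,0,0,10],[0,0,0,0,0,0,10],[0,0,0,0,0,0,10],[0,0,0,0,0,0,10],[0,0,0,0,0,0,10],[0,0,0,0,0,0,10],[0,0,0,0,0,0,10]]]' --squeeze 45

```text
time_s: 25.93
ee_pos: [0.4332, 0.2316, 0.0038]
eef_rot: [3.141, -0.0, 1.569]
force: [-1.1, -0.8, 5.1]
grip_width: 0.0176
grip_force: 45.0
```

Emit:
carry_out --plan '[[[0,0,-15,0,0,0,10],[0,0,-35,0,0,0,10],[0,0,-35,0,0,0,10],[0,0,-30,0,0,0,10],[0,0,0,0,0,-0.1183,10],[0,0,0,0,0,-0.1183,10],[0,0,0,0,0,-0.1183,10],[0,0,0,0,0,-0.1183,10],[0,0,0,0,0,-0.1183,10],[0,0,0,0,0,-0.1183,10],[0,0,0,0,0,-0.1183,10],[0,0,0,0,0,-0.1183,10],[0,0,0,0,0,-0.1183,10],[0,0,0,0,0,-0.1183,10],[0,0,0,0,0,-0.1183,10],[0,0,0,0,0,-0.1183,10],[0,0,0,0,0,-0.1183,10],[0,0,0,0,0,-0.1183,10]]]'

```text
time_s: 27.43
ee_pos: [0.4329, 0.2314, 0.1182]
eef_rot: [-3.141, -0.0, -3.052]
force: [-0.3, -0.5, -1.2]
grip_width: 0.0179
grip_force: 45.0
```

Emit:
carry_out --plan '[[[-36.9,3.9,0,0,0,0,10],[-36.9,3.9,0,0,0,0,10],[-36.9,3.9,0,0,0,0,10],[-36.9,4,0,0,0,0,10],[-36.9,4,0,0,0,0,10],[0,0,20,0,0,0,10],[0,0,20,0,0,0,10],[0,0,6,0,0,0,10],[0,0,0,0,0,0,10],[0,0,0,0,0,0,10]]]'

```text
time_s: 28.27
ee_pos: [0.6152, 0.2665, 0.073]
eef_rot: [-3.142, -0.0, -3.058]
force: [0.6, -0.5, -0.0]
grip_width: 0.0178
grip_force: 45.0
```

```bash
python3 - <<'E'
from h import *
o=telemetry.get_obs(); print(o['ee_pos'],o['eef_rot'],o['force'],o['grip_width'])
c=shot('wrist','w10'); cv2.imwrite('pics/w10_b.png',cv2.resize(c['pixels'][:,:,::-1],(768,576),interpolation=cv2.INTER_CUBIC))
E
```

```text
[0.61518346 0.26648295 0.07302219] [-3.14157305e+00 -2.49799797e-05 -3.05817395e+00] [ 0.57233916 -0.4540654  -0.00985207] 0.01778872498304267
```

View pics/w10_b.png

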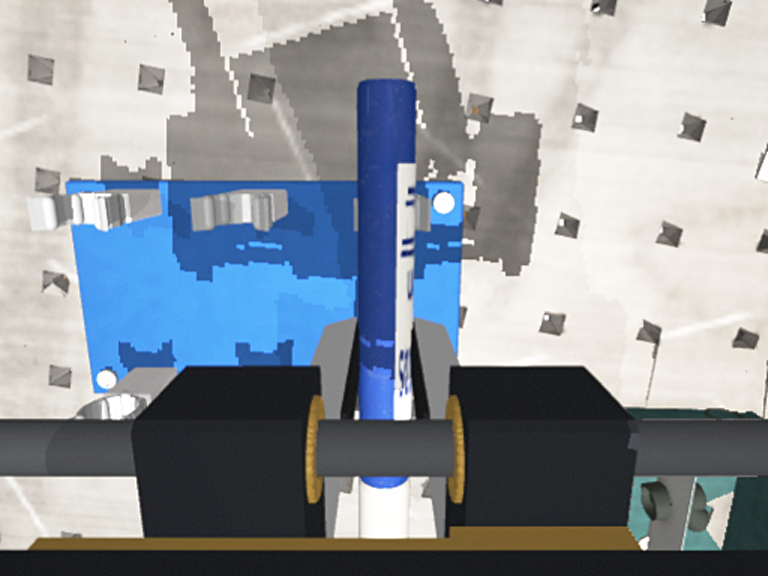

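The tube is held above the third clip pair, parallel to the rack, spanning (387,80) to the cap at (384,540). The other near clips are at (95,208) and (240,208).

Emit:
carry_out --plan '[[[0,0.7,8,0,0,0,10],[0,0,5,0,0,0,10],[0,0,3,0,0,0,10],[0,0,3,0,0,0,10],[0,0,0,0,0,0,10]]]'

```text
time_s: 28.73
ee_pos: [0.6155, 0.2675, 0.0537]
eef_rot: [3.141, 0.001, -3.058]
force: [2.0, 1.5, -0.4]
grip_width: 0.0178
grip_force: 45.0
```

Emit:
carry_out --plan '[[[0,0,3,0,0,0,10],[0,0,3,0,0,0,10],[0,0,3,0,0,0,10],[0,0,2,0,0,0,10],[0,0,0,0,0,0,10]]]'

```text
time_s: 29.15
ee_pos: [0.6154, 0.2689, 0.0438]
eef_rot: [3.139, 0.002, -3.058]
force: [-2.4, 9.7, 12.3]
grip_width: 0.0178
grip_force: 45.0
```

Emit:
carry_out --plan '[[[0,1.5,0.5,0,0,0,10],[0,0,1,0,0,0,10],[0,0,1,0,0,0,10],[0,0,0,0,0,0,10]]]'

```text
time_s: 29.48
ee_pos: [0.6157, 0.2692, 0.0435]
eef_rot: [3.141, 0.002, -3.058]
force: [-12.8, -1.6, 32.2]
grip_width: 0.0183
grip_force: 45.0
```

Emit:
carry_out --plan '[[[0,0,-2,0,0,0,40],[0,0,0,0,0,0,40],[0,0,0,0,0,0,40],[0,0,0,0,0,0,40],[0,0,-20,0,0,0,40],[0,0,-30,0,0,0,60],[0,0,-30,0,0,0,60],[0,0,-30,0,0,0,60],[24.3,-30.4,0,0,0,0,60],[24.3,-30.4,0,0,0,0,60],[24.3,-30.4,0,0,0,0,60],[24.3,-30.4,0,0,0,0,60],[24.3,-30.4,0,0,0,0,60],[24.3,-30.4,0,0,0,0,60],[24.3,-30.4,0,0,0,0,60],[24.3,-30.4,0,0,0,0,60]]]'

```text
time_s: 30.82
ee_pos: [0.44, 0.0089, 0.1515]
eef_rot: [-3.142, -0.001, -3.058]
force: [-0.1, -0.7, 0.1]
grip_width: 0.0602
grip_force: 0.0
```

Emit:
carry_out --plan '[[[0,0,-3,0,0,0.1133,60],[0,0,-3,0,0,0.1133,60],[0,0,-3,0,0,0.1133,60],[0,0,-3,0,0,0.1133,60],[0,0,-3,0,0,0.1133,60],[0,0,-3,0,0,0.1133,60],[0,0,-3,0,0,0.1133,60],[0,0,-3,0,0,0.1133,60],[0,0,-3,0,0,0.1133,60],[0,0,-3,0,0,0.1133,60],[0,0,-3,0,0,0.1133,60],[0,0,-3,0,0,0.1133,60],[0,0,-3,0,0,0.1133,60],[0,0,-3,0,0,0.1133,60],[0,0,-3,0,0,0.1133,60],[0,0,0,0,0,0,60]]]'

```text
time_s: 32.15
ee_pos: [0.4417, 0.01, 0.197]
eef_rot: [3.142, 0.0, 1.52]
force: [0.1, 0.4, 0.6]
grip_width: 0.0601
grip_force: 0.0
```

```bash
cat >> h.py <<'E'
def tube(fn):
    "blue tube nearest the image centre: ends from blue+white mask, in tool frame mm"
    o=telemetry.get_obs(); Rt=R.from_euler('xyz',o['eef_rot']); c=shot('wrist',fn); im=c['pixels']
    hsv=cv2.cvtColor(im,cv2.COLOR_RGB2HSV)
    m=((hsv[...,0]>100)&(hsv[...,0]<128)&(hsv[...,1]>120)&(hsv[...,2]>40)).astype(np.uint8); m[245:]=0
    m=cv2.morphologyEx(m,cv2.MORPH_CLOSE,np.ones((9,9)))
    n,lab,st,ce=cv2.connectedComponentsWithStats(m)
    print(o['ee_pos'].round(4),o['eef_rot'].round(3))
    for i in range(1,n):
        if st[i,4]<300: continue
        ys,xs=np.where(lab==i); P=px2w(c,np.c_[xs,ys],.0095); q=1000*Rt.inv().apply(P-o['ee_pos'])[:,:2]
        r=cv2.minAreaRect(q.astype(np.float32)); print(st[i],'tool box',np.round(cv2.boxPoints(r),1).tolist())
    cv2.imwrite(f'pics/{fn}_b.png',cv2.resize(im[:,:,::-1],(768,576),interpolation=cv2.INTER_CUBIC))
E
python3 -c "
from h import *
tube('w11')"
```

```text
[0.4417 0.01   0.197 ] [3.142 0.    1.52 ]
[ 375    0  111   65 5085] tool box [[105.5, 123.5], [165.1999969482422, 115.5], [179.60000610351562, 222.60000610351562], [119.9000015258789, 230.60000610351562]]
[ 249   81   19  133 1710] tool box [[-52.70000076293945, -4.800000190734863], [89.0, -8.199999809265137], [89.4000015258789, 9.5], [-52.29999923706055, 12.800000190734863]]
```

Emit:
carry_out --plan '[[[1,2.6,30,0,0,-0.024,60],[0,0,38,0,0,0,60],[0,0,38,0,0,0,60],[0,0,38,0,0,0,60],[0,0,31,0,0,0,60],[0,0,14,0,0,0,60],[0,0,5.5,0,0,0,60],[0,0,0,0,0,0,10],[0,0,0,0,0,0,10],[0,0,0,0,0,0,10],[0,0,0,0,0,0,10],[0,0,0,0,0,0,10],[0,0,0,0,0,0,10],[0,0,0,0,0,0,10],[0,0,0,0,0,0,10],[0,0,0,0,0,0,10],[0,0,0,0,0,0,10]]]' --squeeze 45

```text
time_s: 33.62
ee_pos: [0.4444, 0.011, 0.0026]
eef_rot: [3.141, 0.0, 1.549]
force: [-0.6, 0.2, 3.1]
grip_width: 0.018
grip_force: 45.0
```

Emit:
carry_out --plan '[[[0,0,-15,0,0,0,10],[0,0,-35,0,0,0,10],[0,0,-35,0,0,0,10],[0,0,-35,0,0,0,10],[0,0,0,0,0,-0.1117,10],[0,0,0,0,0,-0.1117,10],[0,0,0,0,0,-0.1117,10],[0,0,0,0,0,-0.1117,10],[0,0,0,0,0,-0.1117,10],[0,0,0,0,0,-0.1117,10],[0,0,0,0,0,-0.1117,10],[0,0,0,0,0,-0.1117,10],[0,0,0,0,0,-0.1117,10],[0,0,0,0,0,-0.1117,10],[0,0,0,0,0,-0.1117,10],[0,0,0,0,0,-0.1117,10],[0,0,0,0,0,-0.1117,10],[0,0,0,0,0,-0.1117,10],[0,0,0,0,0,-0.1117,10]]]'

```text
time_s: 35.2
ee_pos: [0.4441, 0.011, 0.1222]
eef_rot: [3.142, -0.0, -3.053]
force: [-0.4, 1.0, -0.4]
grip_width: 0.0178
grip_force: 45.0
```

Emit:
carry_out --plan '[[[-27.4,26.2,0,0,0,0,10],[-27.4,26.2,0,0,0,0,10],[-27.4,26.2,0,0,0,0,10],[-27.4,26.2,0,0,0,0,10],[-27.4,26.2,0,0,0,0,10],[-27.4,26.2,0,0,0,0,10],[-27.4,26.2,0,0,0,0,10],[0,0,20,0,0,0,10],[0,0,25,0,0,0,10],[0,0,0,0,0,0,10],[0,0,0,0,0,0,10],[0,0,0,0,0,0,10]]]'

```text
time_s: 36.2
ee_pos: [0.6205, 0.2096, 0.0787]
eef_rot: [3.141, 0.001, -3.059]
force: [0.0, 0.2, -0.6]
grip_width: 0.0178
grip_force: 45.0
```

Emit:
carry_out --plan '[[[0,0,10,0,0,0,10],[0,0,6,0,0,0,10],[0,0,4,0,0,0,10],[0,0,4,0,0,0,10],[0,0,4,0,0,0,10],[0,0,4,0,0,0,10],[0,0,3,0,0,0,10],[0,0,1,0,0,0,10],[0,0,0,0,0,0,10]]]'

```text
time_s: 36.95
ee_pos: [0.6203, 0.2094, 0.0426]
eef_rot: [-3.141, 0.0, -3.058]
force: [-5.2, -3.3, 12.4]
grip_width: 0.0178
grip_force: 45.0
```

Emit:
carry_out --plan '[[[0,0,1,0,0,0,10],[0,0,1,0,0,0,10],[0,0,0,0,0,0,10],[0,0,0,0,0,0,10]]]'

```text
time_s: 37.28
ee_pos: [0.6205, 0.2095, 0.0424]
eef_rot: [-3.141, 0.001, -3.058]
force: [-12.8, -6.9, 27.2]
grip_width: 0.0178
grip_force: 45.0
```

Emit:
carry_out --plan '[[[0,0,-2,0,0,0,40],[0,0,0,0,0,0,40],[0,0,0,0,0,0,40],[0,0,0,0,0,0,40],[0,0,-20,0,0,0,40],[0,0,-30,0,0,0,60],[0,0,-30,0,0,0,60],[0,0,-30,0,0,0,60],[18.2,-33.9,0,0,0,0,60],[18.2,-33.9,0,0,0,0,60],[18.2,-33.9,0,0,0,0,60],[18.2,-33.9,0,0,0,0,60],[18.2,-33.9,0,0,0,0,60],[18.2,-33.9,0,0,0,0,60],[18.2,-33.9,0,0,0,0,60],[18.2,-33.9,0,0,0,0,60],[18.2,-33.9,0,0,0,0,60],[18.2,-33.9,0,0,0,0,60],[18.2,-33.9,0,0,0,0,60],[18.2,-33.9,0,0,0,0,60]]]'

```text
time_s: 38.95
ee_pos: [0.4352, -0.2153, 0.1513]
eef_rot: [3.142, -0.0, -3.058]
force: [0.8, -0.5, 0.0]
grip_width: 0.0599
grip_force: 0.0
```

Emit:
carry_out --plan '[[[0,0,-3,0,0,0.1184,60],[0,0,-3,0,0,0.1184,60],[0,0,-3,0,0,0.1184,60],[0,0,-3,0,0,0.1184,60],[0,0,-3,0,0,0.1184,60],[0,0,-3,0,0,0.1184,60],[0,0,-3,0,0,0.1184,60],[0,0,-3,0,0,0.1184,60],[0,0,-3,0,0,0.1184,60],[0,0,-3,0,0,0.1184,60],[0,0,-3,0,0,0.1184,60],[0,0,-3,0,0,0.1184,60],[0,0,-3,0,0,0.1184,60],[0,0,-3,0,0,0.1184,60],[0,0,-3,0,0,0.1184,60],[0,0,0,0,0,0.1184,60],[0,0,0,0,0,0,60],[0,0,0,0,0,0,60]]]'

```text
time_s: 40.45
ee_pos: [0.4363, -0.2138, 0.1962]
eef_rot: [-3.141, -0.0, 1.334]
force: [-0.1, 0.7, 0.2]
grip_width: 0.0599
grip_force: 0.0
```

```bash
python3 -c "
from h import *
tube('w12')"
```

```text
[ 0.4363 -0.2138  0.1962] [-3.141 -0.     1.334]
[ 248   81   17  133 1771] tool box [[-52.20000076293945, -8.600000381469727], [89.0, -8.899999618530273], [89.0999984741211, 9.0], [-52.20000076293945, 9.199999809265137]]
```

View pics/w12_b.png

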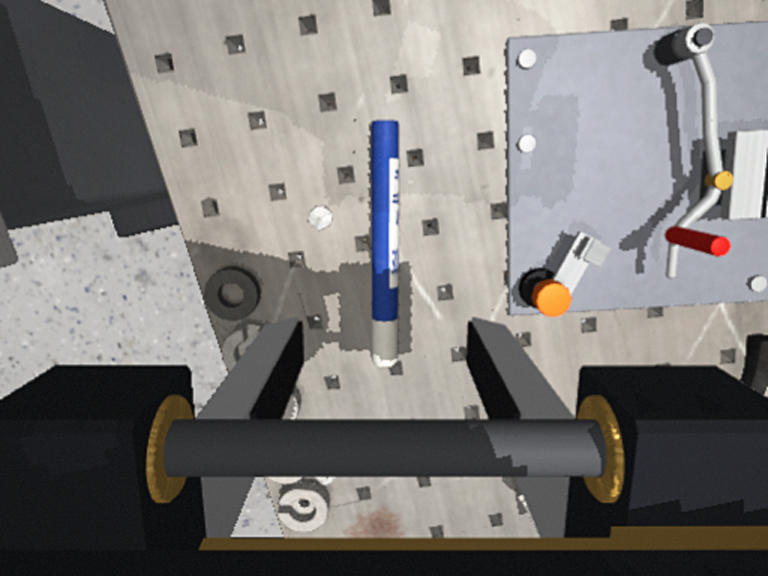

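The tube is aligned with the tool, its ends at (385,121) and (385,366). Nothing lies under the fingers.

Emit:
carry_out --plan '[[[0.5,0.2,30,0,0,0,60],[0,0,38,0,0,0,60],[0,0,38,0,0,0,60],[0,0,38,0,0,0,60],[0,0,30,0,0,0,60],[0,0,14,0,0,0,60],[0,0,5.5,0,0,0,60],[0,0,0,0,0,0,10],[0,0,0,0,0,0,10],[0,0,0,0,0,0,10],[0,0,0,0,0,0,10],[0,0,0,0,0,0,10],[0,0,0,0,0,0,10],[0,0,0,0,0,0,10],[0,0,0,0,0,0,10],[0,0,0,0,0,0,10],[0,0,0,0,0,0,10]]]' --squeeze 45

```text
time_s: 41.92
ee_pos: [0.4368, -0.2135, 0.0033]
eef_rot: [3.141, 0.0, 1.331]
force: [-1.2, -0.0, 6.2]
grip_width: 0.0179
grip_force: 45.0
```

Emit:
carry_out --plan '[[[0,0,-15,0,0,0,10],[0,0,-35,0,0,0,10],[0,0,-35,0,0,0,10],[0,0,-35,0,0,-0.1184,10],[0,0,0,0,0,-0.1184,10],[0,0,0,0,0,-0.1184,10],[0,0,0,0,0,-0.1184,10],[0,0,0,0,0,-0.1184,10],[0,0,0,0,0,-0.1184,10],[0,0,0,0,0,-0.1184,10],[0,0,0,0,0,-0.1184,10],[0,0,0,0,0,-0.1184,10],[0,0,0,0,0,-0.1184,10],[0,0,0,0,0,-0.1184,10],[0,0,0,0,0,-0.1184,10],[0,0,0,0,0,-0.1184,10],[0,0,0,0,0,-0.1184,10],[0,0,0,0,0,-0.1184,10],[0,0,0,0,0,-0.1184,10]]]'

```text
time_s: 43.5
ee_pos: [0.4365, -0.2134, 0.1227]
eef_rot: [3.141, -0.0, -3.052]
force: [-0.3, 0.1, 0.4]
grip_width: 0.0179
grip_force: 45.0
```

Emit:
carry_out --plan '[[[-19.9,31.5,0,0,0,0,10],[-19.9,31.5,0,0,0,0,10],[-19.9,31.5,0,0,0,0,10],[-19.9,31.5,0,0,0,0,10],[-19.9,31.5,0,0,0,0,10],[-19.9,31.5,0,0,0,0,10],[-19.9,31.5,0,0,0,0,10],[-19.9,31.5,0,0,0,0,10],[-19.9,31.5,0,0,0,0,10],[-19.9,31.5,0,0,0,0,10],[-19.9,31.5,0,0,0,0,10],[0,0,20,0,0,0,10],[0,0,22,0,0,0,10],[0,0,0,0,0,0,10],[0,0,0,0,0,0,10],[0,0,0,0,0,0,10]]]'

```text
time_s: 44.83
ee_pos: [0.6263, 0.1499, 0.0821]
eef_rot: [3.142, 0.001, -3.059]
force: [0.3, 0.1, 0.2]
grip_width: 0.0175
grip_force: 45.0
```

Emit:
carry_out --plan '[[[0,0,10,0,0,0,10],[0,0,8,0,0,0,10],[0,0,5,0,0,0,10],[0,0,4,0,0,0,10],[0,0,4,0,0,0,10],[0,0,4,0,0,0,10],[0,0,3,0,0,0,10],[0,0,2,0,0,0,10],[0,0,1,0,0,0,10],[0,0,0,0,0,0,10]]]'

```text
time_s: 45.67
ee_pos: [0.6263, 0.1497, 0.0429]
eef_rot: [-3.141, 0.001, -3.058]
force: [-14.4, -6.2, 29.5]
grip_width: 0.0177
grip_force: 45.0
```

Emit:
carry_out --plan '[[[0,0,-2,0,0,0,40],[0,0,0,0,0,0,40],[0,0,0,0,0,0,40],[0,0,0,0,0,0,40],[0,0,-20,0,0,0,40],[0,0,-30,0,0,0,40],[0,0,-35,0,0,0,60],[0,0,-35,0,0,0,60],[10,20,-35,0,0,0,60],[10,20,-35,0,0,0,60],[0,0,0,0,0,0,60],[0,0,0,0,0,0,60]]]'

```text
time_s: 46.67
ee_pos: [0.6028, 0.1893, 0.2335]
eef_rot: [3.141, 0.003, -3.057]
force: [0.1, -0.9, -0.8]
grip_width: 0.06
grip_force: 0.0
```

```bash
python3 -c "
from h import *
o=telemetry.get_obs(); print(o['ee_pos'],o['eef_rot'],o['force'])
c=shot('wrist','w13'); cv2.imwrite('pics/w13_b.png',cv2.resize(c['pixels'][:,:,::-1],(768,576),interpolation=cv2.INTER_CUBIC))
"
```

```text
[0.60283636 0.18929894 0.23354784] [ 3.14104967  0.0032016  -3.05669664] [ 0.09571293 -0.89634744 -0.75808936]
```

View pics/w13_b.png

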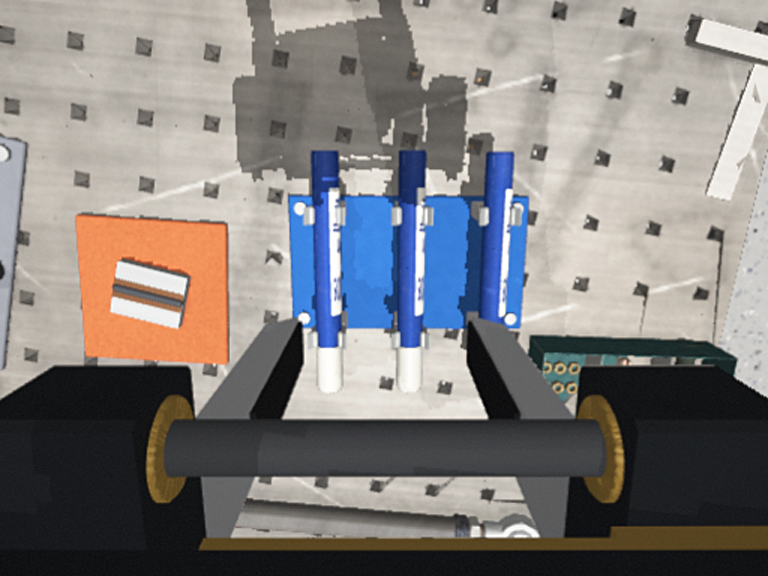

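All three tubes sit in their clip pairs, level with each other and centred, and the welded coupon lies flat on the pad at (150,292). The earlier picture showed the arm holding the blank. I'm handing in.

```bash
python3 -c "
from h import *
print(ctrl.hand_in())"
```

```text
the job is handed in; nothing more can be done
None
```

I handed the job in at about 47 s: the welded coupon is on the pad, the sprung arm holds the blank flush against the fixed edge, and all three tubes are snapped into their clips, but `hand_in` returned no verdict.

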